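# Start a long cure on the bench light-curing unit

### The arm

A 6-joint arm with a two-finger parallel gripper is mounted at the origin on a cart in front of the work surface, level with it; the furniture and walls round the work are solid. World frame = base frame: x ahead of the robot, y to its left, z up, the work surface at z = 0. Lengths are in m, angles in rad, forces in N, time in s.
With the tool pointing down it reaches from about 0.35 to 0.975 m from the base axis. Payload 4.9 kg.
Tool frame: the origin (TCP) lies on the centre line of the jaws, within the pads' length; the fingertips stand 25 mm ahead of it and the grasp point (between the pads) lies 6 mm ahead of it; z points along the fingers, y is the line along which they close (so a half turn about z gives the same grasp; the last joint's range is limited). The gripper opens to 85 mm and grips with 20 to 120 N. Pads are 22 mm wide; open, the fingers measure 114 mm over their backs; the gripper's body (76 mm by 85 mm) begins 54 mm behind the grasp point. The pads swing forward as they close: fully open they stand 13 mm farther back than shut.
Start: joints at [1.046, 0.053, 1.613, -0, 1.476, -0.119], TCP at [0.247, 0.574, 0.256] pointing down, gripper open.
Joint ranges: [-3.01, 3.01], [-1.01, 2.22], [0.06, 2.58], [-1.02, 4.17], [0.09, 2.62], [-3.14, 3.14]. Speed limits (rad/s): [2.57, 2.57, 3.14, 3.14, 3.14, 3.14].

### API

Orientations are given as a unit quaternion [w, x, y, z].
In Python, from plant import state, grab_frame, get_calibration, job gives the robot as it stands. The module is installed in compiled form; this text tells all that it offers.
- The arm moves only by the tool move_arm, never from a script. Its argument "targets" is a list that holds one entry, the list of rows, each a list of 5 numbers: the opening in per cent of the stroke, from 0 (shut) to 100 (fully open), then the shift along the tool's x, y, z as a fraction of full scale, then the turn about the tool's z as a fraction of full scale. A call has 1 to 5 rows; each row shifts and turns the commanded pose from where the row before left it, along the tool's axes as they then stand; what a row does not reach is not made up. Full scale, the value 1, is 0.6 m for a shift and 6 degrees for a turn. A row lasts 1/12 s, in which the tool goes at most 41.7 mm and 7.16 degrees, less where a joint would pass 70% of its speed; a pose out of reach is approached as far as the arm can. A call with a number of a shift or a turn outside -1 to 1 is refused whole. A call with a gripper value outside its range is refused whole. The fingers move at their own pace and stop on an object; the grip force is fixed at half the most. Time passes only in rows, so rows that do not move let the fingers close. It gives the time, the measured TCP pose, the force, the opening and the grip force at its end, in the units of the state.
- state(): the state, without advancing time (a new reading comes with each control period).
- grab_frame(name): name is "side" or "top" or "wrist"; returns the picture (420x560x3 uint8, red, green, blue); there is no depth.
- get_calibration(name): a dict with "vertical_fov" (degrees; the focal length in pixels is half the picture's height over the tangent of half this angle, whatever the lens; pixels are square), "cx", "cy" (the principal point, pixels), "dist_coeffs" ([k1, k2, p1, p2, k3] as OpenCV has them; the pictures are not rectified), "R" (3x3) and "t" (3): a world point X has camera coordinates R X + t. Camera axes: x right, y down, z forward; pixel columns grow to the right and rows downward; lengths in m; the calibration is good to about 2 mm. A picture is of the moment at which its call begins: read the wrist's pose just before it. get_calibration takes no time and is no camera call; for the wrist camera it gives the pose at the moment of the call.
- job.job_done(): hands the job in; it is judged then, once.
The state is a dict: "time": time; "joint_pos": joint angles; "joint_vel": joint speeds; "joint_efforts": joint torques, N m; "tool_pos": TCP position; "tool_rot": TCP orientation; "contact_force": force on the tool from outside, world axes, zero at the start; "ft_torque": the same for the moment, N m; "gripper_width": opening from 0.0 (shut) to 1.0 (fully open); "grasp_force": force on a finger pad.
Only numpy, scipy, OpenCV 4.12 (cv2) and the standard library are available. Lean on these libraries where they do the work, as an engineer would, in place of code of your own. Each camera call takes 0.05 s, during which the arm holds its last target. There are 200 camera calls.

### The job

Start a long cure on the bench light-curing unit: first switch it on by pushing down the raised half of its mains rocker until it tips right over, then press the largest of the three round time keys fully in, so that it stays in, and last press the long start bar all the way down and let it come up again. Do it with the fingertips in that order, leave the two smaller time keys alone, and do not pick up or shift the bottle, the dish or the plaster cast standing about.

Things in the scene. Friction and masses are not known exactly. Their poses are not given: they have to be found in the camera images.
- curing_unit: White bench light-curing unit, fixed. Origin on the worktop below the centre of its flat control deck; x points away from the robot (yaw within 0.25 rad) to the chamber behind, y left, z up. Deck: x -83 to +83 mm, y -145 to +145 mm, top at 50 mm. Behind it (x +83 to +175 mm) a closed chamber, 97 mm high, with an amber window on top. Keys, rocker and bar are all the same plain grey.
- deck_mid (a point): Centre of the deck's top. In the unit's axes: three round time keys of different diameter stand in a row at x = +35 mm, y = +75, 0, -75 mm, in any order; in the front row, x = -35 mm, are the mains rocker and the long start bar, one at y = +68 mm, the other at y = -68 mm, either way round.
- rocker_base: Black frame of the mains rocker, 62 x 38 x 5 mm, origin under its centre on the deck. In it a grey see-saw 48 mm long (unit's x), 26 mm wide, pivot line 10 mm above the deck. Off: the half nearer the robot is level, the half nearer the chamber (thin white line across it) slopes up to 16.6 mm above the deck. On: the chamber half is level and the other slopes up.
- rocker_raised (a point): Point on top of the rocker's raised half (the one nearer the chamber), 17 mm from the pivot; moves with the rocker. 14.7 mm above the deck when off, 10 mm when fully on.
- rocker (a joint): Angle of the mains rocker: 0 off (starts at 0 to 0.04), 0.28 rad fully on (chamber half pushed down). It stays where it is left; about 2 to 3 N near the raised end turns it.
- key_small_top (a point): Centre of the top face of the small round time key, a plain grey upright cylinder 18 mm across in a low black collar (28 mm across, 4 mm high). The top stands 14 mm above the control deck (64 mm above the worktop) when out, 8 mm above the deck when fully in. The point moves with the key.
- key_small (a joint): Travel of the small time key, straight down: 0 out (start), 0.006 m fully in. It has no spring: about 2.2 N moves it and it stays where it is left.
- key_medium_top (a point): Centre of the top face of the medium round time key, a plain grey upright cylinder 27 mm across in a low black collar (37 mm across, 4 mm high). The top stands 14 mm above the control deck (64 mm above the worktop) when out, 8 mm above the deck when fully in. The point moves with the key.
- key_medium (a joint): Travel of the medium time key, straight down: 0 out (start), 0.006 m fully in. It has no spring: about 2.2 N moves it and it stays where it is left.
- key_large_top (a point): Centre of the top face of the large round time key, a plain grey upright cylinder 38 mm across in a low black collar (48 mm across, 4 mm high). The top stands 14 mm above the control deck (64 mm above the worktop) when out, 8 mm above the deck when fully in. The point moves with the key.
- key_large (a joint): Travel of the large time key, straight down: 0 out (start), 0.006 m fully in. It has no spring: about 2.2 N moves it and it stays where it is left.
- start_bar_top (a point): Centre of the top face of the start bar, a grey oblong key 76 mm long (along the unit's y) and 24 mm wide in a low black frame, top 14 mm above the deck when up; moves with the bar.
- start_bar (a joint): Travel of the start bar, straight down: 0 up, 0.006 m fully down. Spring return: 1.5 N to start it, 4.5 N fully down.
- drop_bottle: Bystander: small white dropper bottle with a blue cap, 26 mm across, 68 mm high, standing left of the unit. Origin at the centre of its underside.
- dappen_dish: Bystander: small clear eight-sided dish, 31 mm across, 26 mm high, standing right of the unit. Origin at the centre of its underside.
- cast_lower: Bystander: tan plaster cast of a lower jaw, 58 x 64 x 28 mm, lying on the worktop left of the unit, behind the bottle. Origin at the centre of its underside.

How it is judged:
On the way, in this order (a step that is already met when the one before it is completed fails the run):
1. the mains rocker is tipped over to on (value of joint rocker above 0.22 rad), for 0.1 s.
2. the largest time key is pressed fully in (value of joint key_large above 0.0042 m), for 0.1 s.
3. the start bar is pressed down (value of joint start_bar above 0.0042 m), for 0.05 s.
At the end, for the whole second after the job is handed in: Rocker on (over 0.22 of 0.28 rad), the largest time key in (over 4.2 of 6 mm), the two smaller keys out (under 2 mm), the start bar up again (under 1.5 mm), the bottle, dish and cast at rest where they stood (value of joint rocker above 0.22 rad and value of joint key_large above 0.0042 m and value of joint each of key_small, key_medium below 0.002 m and value of joint start_bar below 0.0015 m and linear speed of each of drop_bottle, dappen_dish, cast_lower below 0.02 m/s); the robot touches nothing.
It fails at once if a smaller time key is pressed (2 mm or more) (value of joint any of key_small, key_medium above 0.002 m).
It fails at once if the largest time key is pressed (over 2.5 mm) before the rocker is on (value of joint key_large above 0.0025 m and value of joint rocker below 0.22 rad).
It fails at once if the start bar is pressed (over 2.5 mm) before the rocker is on and the largest key is in (value of joint start_bar above 0.0025 m and (value of joint rocker below 0.22 rad or value of joint key_large below 0.0042 m)).
It fails at once if the bottle, dish or cast is lifted, shifted more than 20 mm or tipped over (distance of any of drop_bottle, dappen_dish, cast_lower from where it was at the start of the episode above 0.02 m or angle between any of drop_bottle, dappen_dish, cast_lower's own z axis and vertical above 0.5 rad).
It also fails if it takes over 42 s, if anything falls off the work surface, if the arm or the gripper's body presses on something with over 40 N, if the wrist force passes 120 N, or if a joint passes its speed limit or range.

## Working session

There is one attempt and no reset: what is moved stays moved. The work goes in short steps, Python scripts to look and compute and a tool call to move; the robot and the scene stay as the last step left them, time stands still between calls to the robot, and variables do not carry over. Pictures are saved under pics/ and viewed, at most 10 in all, crops included, and the job is handed in when it is done.

Besides the shell and the picture viewer there is one more tool, called after "Emit:" as name([rows], argument=value, ...), one row to a line, values as JSON. move_arm: Moves the arm, as the interface text tells. Shift numbers are shares of 0.6 m and turn numbers shares of 6 degrees, none past 1 either way. Its arguments: {"type":"object","properties":{"targets":{"type":"array"}},"required":["targets"]}

```bash
mkdir -p pics
python3 - <<'E'
from plant import state, grab_frame, get_calibration
import cv2
for n in("top","side"):
    cv2.imwrite(f"pics/{n}0.png",grab_frame(n)[:,:,::-1])
    print(n,get_calibration(n))
s=state();print(s['time'],s['tool_pos'],s['tool_rot'],s['contact_force'])
E
```

```text
top {'vertical_fov': 48.795794935033726, 'cx': 277.6283415469273, 'cy': 203.07362819382345, 'dist_coeffs': array([-0.13837745,  0.        ,  0.        ,  0.        ,  0.        ]), 'R': array([[ 0.02545051, -0.99963429,  0.00914072],
       [-0.99400989, -0.02627735, -0.10608414],
       [ 0.10628554, -0.00638607, -0.99431514]]), 't': array([-0.16311398,  0.5379134 ,  0.91678839])}
side {'vertical_fov': 44.21415548089388, 'cx': 282.1913527255365, 'cy': 209.7973480299112, 'dist_coeffs': array([-0.0401124,  0.       ,  0.       ,  0.       ,  0.       ]), 'R': array([[ 0.88076853, -0.47353266,  0.00368846],
       [-0.29126753, -0.54786475, -0.7842241 ],
       [ 0.37337651,  0.68964558, -0.62046672]]), 't': array([-0.54764944,  0.14453645,  0.84607559])}
0.1 [0.24644731 0.57378418 0.25517099] [-3.05583801e-04  2.01494409e-01  9.79489199e-01 -9.05353122e-04] [ 0.20960529  0.40142172 -0.58407417]
```

View pics/top0.png

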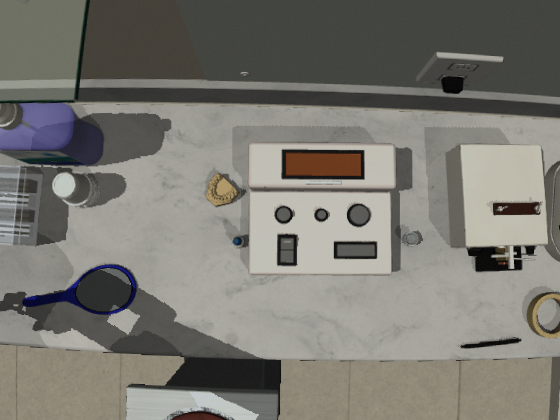

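View pics/side0.png

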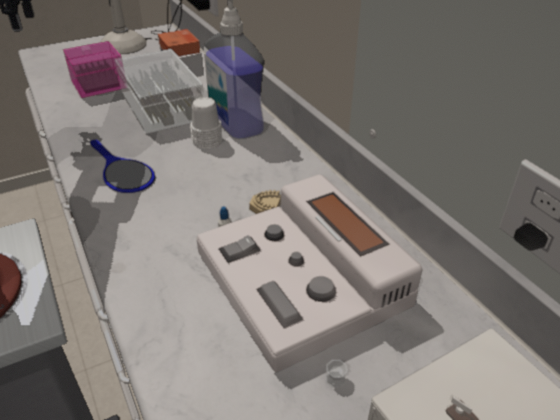

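The top view shows the medium key at (284,214), the small at (321,215) and the large at (358,215). The rocker is at (287,249), on the left, and the bar at (355,250), on the right. The side view agrees.

```bash
cat > h.py <<'E'
import cv2, numpy as np
from plant import state, grab_frame, get_calibration
def K(c):
    f=210/np.tan(np.radians(c['vertical_fov']/2)); return np.array([[f,0,c['cx']],[0,f,c['cy']],[0,0,1.]])
def ray(c,p,z):
    u=cv2.undistortPoints(np.array([[p]],float),K(c),c['dist_coeffs'])[0,0]
    d=c['R'].T@np.array([*u,1]); o=-c['R'].T@c['t']
    return o+d*(z-o[2])/d[2]
def proj(c,X):
    return cv2.projectPoints(np.array([X],float),cv2.Rodrigues(c['R'])[0],c['t'],K(c),c['dist_coeffs'])[0].ravel()
E
python3 - <<'E'
from h import *
from scipy.spatial.transform import Rotation as Ro
def unit2(P): # fit unit pose
    loc=np.array([[35,75],[35,0],[35,-75],[-35,68],[-35,-68]])/1e3
    a=loc-loc.mean(0);b=P-P.mean(0)
    th=np.arctan2((a[:,0]*b[:,1]-a[:,1]*b[:,0]).sum(),(a*b).sum())
    R=np.array([[np.cos(th),-np.sin(th)],[np.sin(th),np.cos(th)]])
    t=P.mean(0)-R@loc.mean(0)
    return th,t,P-(loc@R.T+t)
seeds={'top':[(284,214),(321,215),(358,215),(287,249),(355,250)],'side':[(274,232),(296,259),(321,288),(239,248),(279,303)]}
for n in('top','side'):
    c=get_calibration(n); im=cv2.imread(f'pics/{n}0.png')
    g=cv2.cvtColor(im,cv2.COLOR_BGR2GRAY)
    m=(g<125).astype(np.uint8)
    k,l,st,ce=cv2.connectedComponentsWithStats(m)
    P=[]
    for s in seeds[n]:
        i=l[s[1],s[0]]; 
        pts=np.argwhere(l==i)[:,::-1].astype(np.float32)
        r=cv2.minAreaRect(pts)
        p=ray(c,ce[i],0.054); P.append(p[:2]); print(n,s,i,st[i],ce[i].round(1),np.round(r[1],1),p.round(4))
    print(unit2(np.array(P)))
print(proj(get_calibration('top'),state()['tool_pos']),proj(get_calibration('side'),state()['tool_pos']))
R=Ro.from_quat(np.roll(state()['tool_rot'],-1)).as_matrix();print(R.round(3))
E
```

```text
top (284, 214) 72 [274 206  21  18 272] [283.7 214.3] [18.5 17.5] [ 0.5172 -0.1615  0.054 ]
top (321, 215) 75 [314 208  16  14 159] [321.1 214.5] [13.4 13.4] [ 0.5187 -0.2359  0.054 ]
top (358, 215) 67 [347 203  24  24 442] [358.3 214.7] [23. 23.] [ 0.5202 -0.3105  0.054 ]
top (287, 249) 83 [277 234  22  32 642] [286.7 249.4] [31. 21.] [ 0.4479 -0.1692  0.054 ]
top (355, 250) 86 [334 241  43  18 772] [355.  249.5] [42. 17.] [ 0.4508 -0.3046  0.054 ]
(np.float64(0.01886259803763322), array([ 0.48397913, -0.23645898]), array([[-3.44985238e-04, -6.75121280e-04],
       [-2.42279095e-04, -7.73002131e-05],
       [-1.86509989e-04,  2.39605045e-04],
       [ 2.32734301e-04, -2.83995376e-05],
       [ 5.41040021e-04,  5.41215985e-04]]))
side (274, 232) 18 [264 225  21  17 265] [274.1 233.3] [20. 16.] [ 0.5179 -0.163   0.054 ]
side (296, 259) 22 [288 253  17  14 178] [296.1 259.8] [16. 13.] [ 0.5192 -0.2382  0.054 ]
side (321, 288) 26 [306 277  30  25 597] [321.  289.6] [24. 29.] [ 0.5206 -0.3133  0.054 ]
side (239, 248) 19 [219 237  42  26 513] [238.3 250.9] [17.8 38.8] [ 0.4448 -0.1747  0.054 ]
side (279, 303) 27 [ 257  282   46   46 1021] [279.4 304.4] [52.  21.4] [ 0.4505 -0.3095  0.054 ]
(np.float64(0.03442891944270505), array([ 0.48360458, -0.24000399]), array([[ 0.001936  ,  0.00081548],
       [ 0.0005966 ,  0.00056437],
       [-0.00056611,  0.00041126],
       [-0.00146501, -0.00143915],
       [-0.00050148, -0.00035195]]))
[-128.21505111  342.87017021] [21.98664298 18.66795449]
[[-0.919  0.395 -0.001]
 [ 0.395  0.919 -0.002]
 [ 0.    -0.002 -1.   ]]
```

Emit:
move_arm([
  [[0, 0, 0, 0, -1], [0, 0, 0, 0, -1], [0, 0, 0, 0, -1], [0, 0, 0, 0, -1], [0, 0, 0, 0, 0]],
])

```text
time: 0.52
tool_pos: [0.2465, 0.574, 0.2556]
tool_rot: [-0.0, -0.007, 1.0, -0.0]
contact_force: [-0.0, 0.2, -0.2]
gripper_width: 0.3
grasp_force: 0.0
```

Emit:
move_arm([
  [[0, -0.018, -0.062, 0, 0], [0, -0.018, -0.062, 0, 0], [0, -0.018, -0.062, 0, 0], [0, -0.018, -0.062, 0, 0], [0, -0.018, -0.062, 0, 0]],
])

```text
time: 0.93
tool_pos: [0.303, 0.3872, 0.2558]
tool_rot: [-0.0, -0.005, 1.0, -0.0]
contact_force: [0.3, -0.4, 0.6]
gripper_width: -0.002
grasp_force: 0.0
```

Emit:
move_arm([
  [[0, -0.018, -0.062, 0, 0], [0, -0.018, -0.062, 0, 0], [0, -0.018, -0.062, 0, 0], [0, -0.018, -0.062, 0, 0], [0, -0.018, -0.062, 0, 0]],
])

```text
time: 1.35
tool_pos: [0.3594, 0.202, 0.2562]
tool_rot: [0.0, -0.005, 1.0, 0.0]
contact_force: [0.9, -0.2, -0.1]
gripper_width: -0.001
grasp_force: 0.0
```

Emit:
move_arm([
  [[0, -0.018, -0.062, 0, 0], [0, -0.018, -0.062, 0, 0], [0, -0.018, -0.062, 0, 0], [0, -0.018, -0.062, 0, 0], [0, 0, 0, 0, 0]],
])

```text
time: 1.77
tool_pos: [0.4057, 0.05, 0.2562]
tool_rot: [0.0, -0.001, 1.0, -0.001]
contact_force: [-0.0, 0.7, -0.2]
gripper_width: -0.006
grasp_force: 0.0
```

Emit:
move_arm([
  [[0, -0.02, -0.06, 0, 0], [0, -0.02, -0.06, 0, 0], [0, -0.02, -0.06, 0, 0], [0, -0.02, -0.06, 0, 0], [0, -0.02, -0.06, 0, 0]],
])

```text
time: 2.18
tool_pos: [0.4673, -0.1251, 0.2561]
tool_rot: [0.0, -0.005, 1.0, 0.0]
contact_force: [0.5, -0.3, 0.3]
gripper_width: 0.002
grasp_force: 0.0
```

Emit:
move_arm([
  [[0, 0, -0.06, 0.03, 0], [0, 0, 0, 0.06, 0], [0, 0, 0, 0.06, 0], [0, 0, 0, 0.05, 0], [0, 0, 0, 0, 0]],
])

```text
time: 2.6
tool_pos: [0.463, -0.1573, 0.1287]
tool_rot: [-0.006, -0.005, 1.0, 0.003]
contact_force: [-1.8, 0.7, -0.9]
gripper_width: -0.001
grasp_force: 0.0
```

Run:
```python
from h import *
s=state();print(s['tool_pos'],s['tool_rot'],s['contact_force'])
c=get_calibration('side');a=grab_frame('side');b=grab_frame('wrist')
cr=cv2.resize(a[190:340,180:380],None,fx=2.8,fy=2.8,interpolation=cv2.INTER_CUBIC)[:420]
cv2.imwrite('pics/a.png',cv2.resize(np.hstack([cr,b]),(800,300))[:,:,::-1])
```

```text
[ 0.46299761 -0.15732661  0.12868155] [-0.00621556 -0.00514212  0.99996189  0.00333902] [-1.81108679  0.65645403 -0.92297417]
```

View pics/a.png

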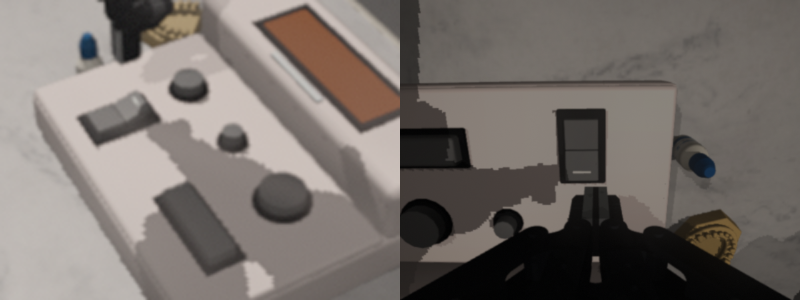

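The side view shows the shut fingers still high, left of the medium key. In the wrist view the rocker's white line is on the side towards the chamber and nothing is touched yet.

Emit:
move_arm([
  [[0, 0, 0, 0, 0], [0, 0, 0, 0, 0]],
])

```text
time: 2.87
tool_pos: [0.4693, -0.1603, 0.1394]
tool_rot: [0.002, -0.007, 1.0, -0.001]
contact_force: [0.1, 0.1, 0.4]
gripper_width: 0.001
grasp_force: 0.0
```

Emit:
move_arm([
  [[0, 0.003, -0.018, 0, 0], [0, 0, 0, 0.03, 0], [0, 0, 0, 0.03, 0], [0, 0, 0, 0, 0], [0, 0, 0, 0, 0]],
])

```text
time: 3.28
tool_pos: [0.4657, -0.171, 0.1006]
tool_rot: [-0.0, -0.006, 1.0, 0.0]
contact_force: [-0.5, 0.7, 0.3]
gripper_width: 0.003
grasp_force: 0.0
```

Run:
```python
from h import *
s=state();p=s['tool_pos'];print(p)
tip=p-[0,0,.025]
c=get_calibration('side');a=grab_frame('side').copy()
for X,col in((tip,(255,0,0)),(np.array([.467,-.171,.0647]),(0,255,0))):
    q=proj(c,X);print(q);cv2.circle(a,tuple(int(v*16) for v in q),16,col,-1,shift=4)
cv2.imwrite('pics/b.png',cv2.resize(a[180:330,170:370],(800,600),interpolation=cv2.INTER_CUBIC)[:,:,::-1])
```

```text
[ 0.46572506 -0.17096551  0.10064763]
[248.21366844 235.92407726]
[249.15872661 240.63786801]
```

View pics/b.png

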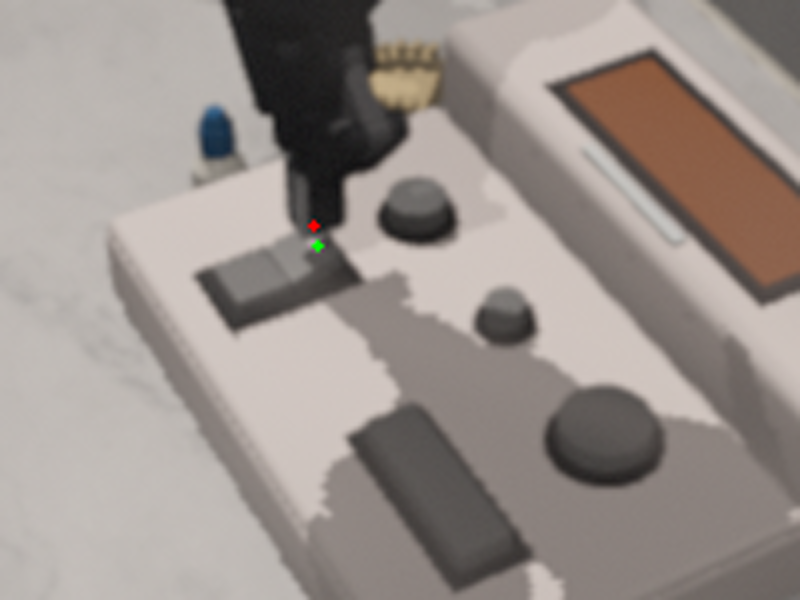

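The fingertips are at about (314,228), just above the rocker's raised half (green mark at (318,246)). Pressing now.

Emit:
move_arm([
  [[0, 0, 0, 0.01, 0], [0, 0, 0, 0.006, 0], [0, 0, 0, 0.005, 0], [0, 0, 0, 0, 0], [0, 0, 0, 0, 0]],
])

```text
time: 3.75
tool_pos: [0.4664, -0.1708, 0.0882]
tool_rot: [0.001, -0.007, 1.0, -0.0]
contact_force: [1.0, -1.0, 1.3]
gripper_width: -0.003
grasp_force: 0.9
```

Emit:
move_arm([
  [[0, 0, 0, 0.005, 0], [0, 0, 0, 0, 0], [0, 0, 0, 0, 0]],
])

```text
time: 4.0
tool_pos: [0.4663, -0.1707, 0.085]
tool_rot: [0.0, -0.007, 1.0, -0.0]
contact_force: [2.1, -1.1, 2.9]
gripper_width: 0.004
grasp_force: 1.3
```

Emit:
move_arm([
  [[0, 0, 0, 0.004, 0], [0, 0, 0, 0, 0], [0, 0, 0, 0, 0]],
])

```text
time: 4.25
tool_pos: [0.4664, -0.1708, 0.0848]
tool_rot: [-0.0, -0.007, 1.0, -0.0]
contact_force: [-3.5, 2.2, 16.4]
gripper_width: -0.002
grasp_force: 8.2
```

Force jumped to 16 N at TCP z 0.0848, the predicted stop. Lifting, and moving over the large key.

Emit:
move_arm([
  [[0, 0, 0, -0.04, 0], [0, 0, 0, -0.04, 0], [0, -0.022, -0.058, 0, 0], [0, -0.022, -0.058, 0, 0], [0, -0.022, -0.058, 0, 0]],
])

```text
time: 4.67
tool_pos: [0.5067, -0.275, 0.1302]
tool_rot: [-0.0, -0.007, 1.0, 0.0]
contact_force: [0.8, -0.2, 0.4]
gripper_width: -0.001
grasp_force: 0.0
```

Emit:
move_arm([
  [[0, -0.022, -0.058, 0, 0], [0, 0, 0, 0, 0], [0, 0, 0, 0, 0], [0, 0, 0, 0, 0]],
])

```text
time: 5.0
tool_pos: [0.5195, -0.3082, 0.1289]
tool_rot: [-0.001, -0.006, 1.0, 0.001]
contact_force: [0.3, -0.6, 0.3]
gripper_width: -0.001
grasp_force: 0.0
```

Run:
```python
from h import *
s=state();p=s['tool_pos'];print(p)
a=grab_frame('side').copy()
cv2.imwrite('pics/c.png',cv2.resize(a[180:330,190:390],(800,600),interpolation=cv2.INTER_CUBIC)[:,:,::-1])
```

```text
[ 0.51946933 -0.3082433   0.12892546]
```

View pics/c.png

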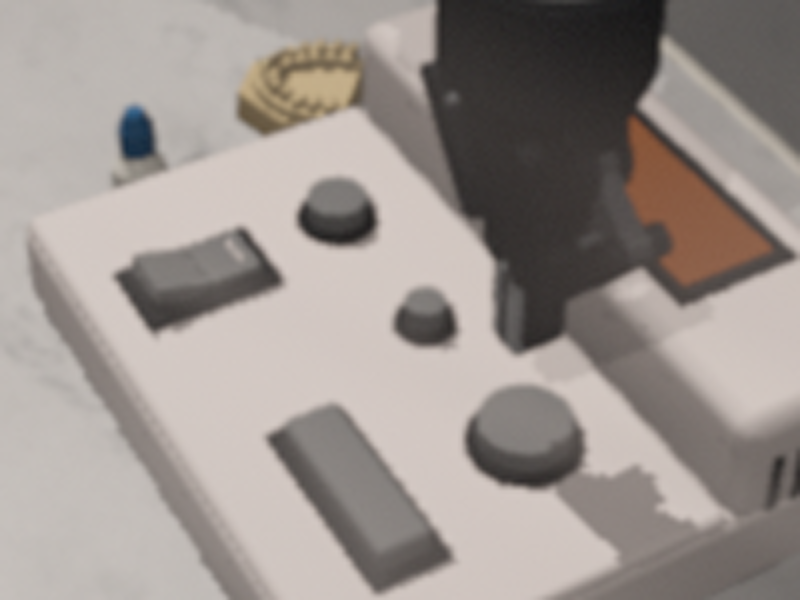

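The rocker at (200,265) now has its near half raised and the white-line half level, so it is on. The tip is above the large key, at (525,430).

Emit:
move_arm([
  [[0, 0, -0.006, 0.03, 0], [0, 0, 0, 0.025, 0], [0, 0, 0, 0.01, 0], [0, 0, 0, 0, 0], [0, 0, 0, 0, 0]],
])

```text
time: 5.47
tool_pos: [0.5202, -0.3117, 0.0913]
tool_rot: [-0.0, -0.007, 1.0, 0.0]
contact_force: [-0.4, -0.3, -0.5]
gripper_width: -0.0
grasp_force: 0.0
```

Emit:
move_arm([
  [[0, 0, 0, 0.006, 0], [0, 0, 0, 0, 0], [0, 0, 0, 0, 0]],
])

```text
time: 5.72
tool_pos: [0.5208, -0.3127, 0.0883]
tool_rot: [0.0, -0.007, 1.0, -0.0]
contact_force: [-0.3, 0.1, 0.5]
gripper_width: 0.001
grasp_force: 0.0
```

Emit:
move_arm([
  [[0, 0, 0, 0.006, 0], [0, 0, 0, 0.004, 0], [0, 0, 0, 0, 0], [0, 0, 0, 0, 0]],
])

```text
time: 6.05
tool_pos: [0.5212, -0.3131, 0.083]
tool_rot: [0.001, -0.007, 1.0, -0.0]
contact_force: [-1.8, 0.5, 5.7]
gripper_width: -0.003
grasp_force: 2.9
```

Emit:
move_arm([
  [[0, 0, 0, 0.003, 0], [0, 0, 0, 0, 0], [0, 0, 0, 0, 0]],
])

```text
time: 6.3
tool_pos: [0.5213, -0.3132, 0.0829]
tool_rot: [0.0, -0.007, 1.0, -0.0]
contact_force: [-5.4, 3.3, 14.3]
gripper_width: -0.001
grasp_force: 7.2
```

Stopped hard at 14 N with z 0.0829, as predicted for fully in. Next, the start bar.

Emit:
move_arm([
  [[0, 0, 0, -0.03, 0], [0, 0, 0, -0.03, 0], [0, 0.06, 0.007, 0, 0], [0, 0.057, 0.006, 0, 0], [0, 0, 0, 0, 0]],
])

```text
time: 6.72
tool_pos: [0.4452, -0.3038, 0.1135]
tool_rot: [-0.003, -0.006, 1.0, 0.002]
contact_force: [-0.8, 0.1, -1.1]
gripper_width: 0.003
grasp_force: 0.0
```

Emit:
move_arm([
  [[0, 0, 0, 0.02, 0], [0, 0, 0, 0.02, 0], [0, 0, 0, 0, 0], [0, 0, 0, 0, 0]],
])

```text
time: 7.05
tool_pos: [0.4503, -0.3054, 0.0904]
tool_rot: [-0.001, -0.007, 1.0, 0.001]
contact_force: [-0.2, -0.9, 0.4]
gripper_width: 0.0
grasp_force: 0.0
```

Run:
```python
from h import *
s=state();p=s['tool_pos'];print(p,s['contact_force'])
a=grab_frame('side').copy()
cv2.imwrite('pics/d.png',cv2.resize(a[180:330,190:390],(800,600),interpolation=cv2.INTER_CUBIC)[:,:,::-1])
```

```text
[ 0.45030743 -0.30542645  0.09038706] [-0.16778073 -0.88293248  0.37785792]
```

View pics/d.png

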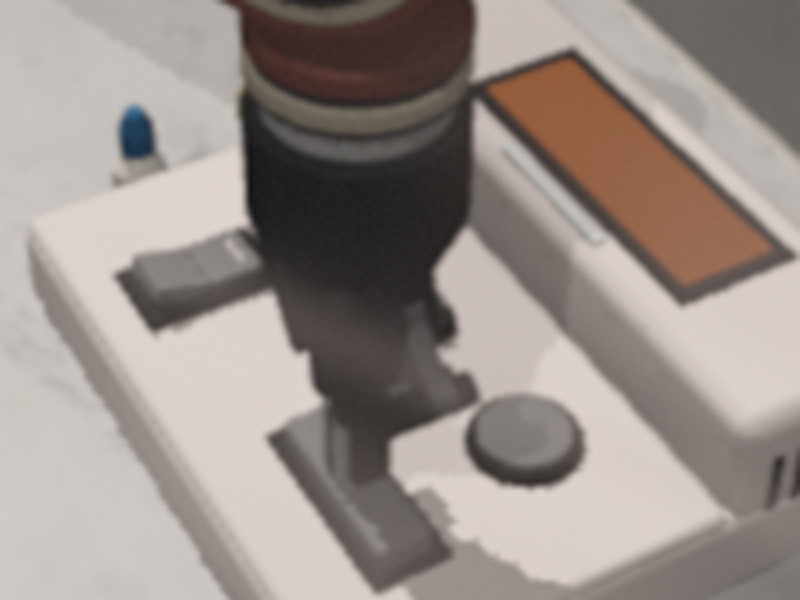

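The large key at (525,440) sits low, so it is in. The rocker is on, and the tip is on the bar's middle at (360,480). Pressing the bar.

Emit:
move_arm([
  [[0, 0, 0, 0.006, 0], [0, 0, 0, 0.006, 0], [0, 0, 0, 0.003, 0], [0, 0, 0, 0, 0], [0, 0, 0, 0, 0]],
])

```text
time: 7.52
tool_pos: [0.4513, -0.3063, 0.0839]
tool_rot: [0.001, -0.007, 1.0, -0.001]
contact_force: [2.1, -1.3, 3.3]
gripper_width: -0.002
grasp_force: 1.9
```

Emit:
move_arm([
  [[0, 0, 0, 0.004, 0], [0, 0, 0, 0, 0], [0, 0, 0, 0, 0]],
])

```text
time: 7.77
tool_pos: [0.4514, -0.3064, 0.0829]
tool_rot: [0.001, -0.007, 1.0, -0.001]
contact_force: [-0.3, 1.6, 12.6]
gripper_width: 0.001
grasp_force: 6.0
```

Bottomed at 12.6 N. Lifting clear.

Emit:
move_arm([
  [[0, 0, 0, -0.04, 0], [0, 0, 0, -0.06, 0], [0, 0, 0, -0.06, 0], [0, 0, 0, 0, 0], [0, 0, 0, 0, 0]],
])

```text
time: 8.18
tool_pos: [0.4509, -0.3066, 0.1789]
tool_rot: [0.001, -0.007, 1.0, -0.002]
contact_force: [-0.1, -0.2, -0.1]
gripper_width: -0.001
grasp_force: 0.0
```

Emit:
move_arm([
  [[0, 0.06, 0, -0.03, 0], [0, 0.06, 0, 0, 0], [0, 0, 0, 0, 0], [0, 0, 0, 0, 0], [0, 0, 0, 0, 0]],
])

```text
time: 8.6
tool_pos: [0.3777, -0.3061, 0.1928]
tool_rot: [-0.001, -0.006, 1.0, 0.001]
contact_force: [0.2, 0.4, -0.1]
gripper_width: -0.002
grasp_force: 0.0
```

Run:
```python
from h import *
s=state();p=s['tool_pos'];print(p,s['contact_force'])
a=grab_frame('side').copy()
cv2.imwrite('pics/e.png',cv2.resize(a[180:330,190:390],(800,600),interpolation=cv2.INTER_CUBIC)[:,:,::-1])
```

```text
[ 0.37766774 -0.30613568  0.19278191] [ 0.18019283  0.40774587 -0.06541757]
```

View pics/e.png

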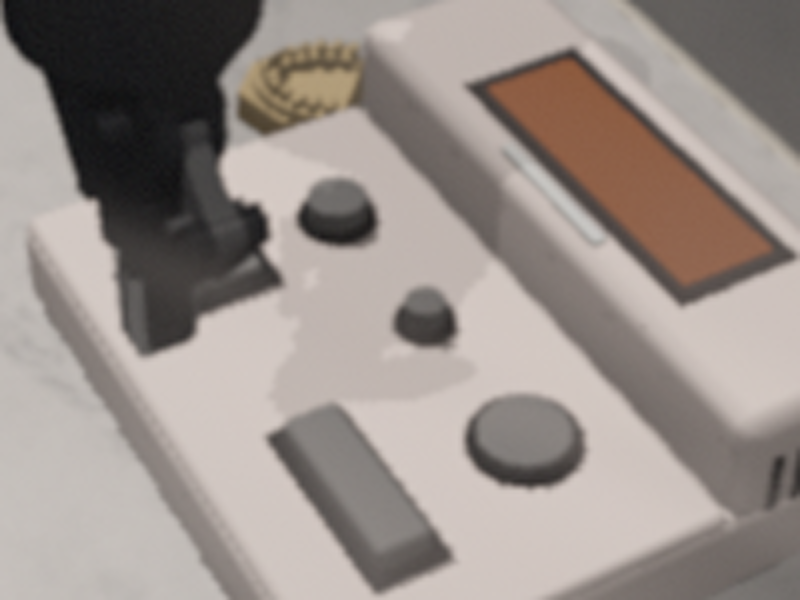

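The bar at (360,495) is up again and the large key at (525,435) is in. The medium key (338,205) and small key (425,310) are still out, and the arm is clear.

```bash
python3 -c "
from plant import job
print(job.job_done())"
```

```text
the job is handed in; nothing more can be done
None
```

I switched the rocker on, pressed the large key in, then pressed the start bar and let it come up again; I handed the job in at about 8.7 s, but the hand-in gave no verdict.

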